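Shut the filter box and lock its quarter-turn stud

TASK

Shut the hinged cover of the small grey filter box, then fasten it with the sprung stud in the cover: push the stud in and turn it clockwise until it locks, and let go. The slot under the stud cannot be seen, so feel for it, and leave the bottle, the cap and the beaker beside the box where they stand.

Things in the scene. Friction and masses are not known exactly. Their poses are not given: they have to be found in the camera images.
- unit: grey filter box fixed to the worktop, 140 (x) x 190 (y) x 68 mm high without its cover. Origin: centre of its underside; x points to its back, where the cover's hinge is, z up. The hinge axis runs along the box's y at x = +70, z = 68 mm in this frame. The stud's axis, with the cover shut, is vertical at x = -42, y = 0 mm in this frame
- cover (a joint): angle of the cover (rad): 0 shut, grows as its front edge swings up, 1.2 at most. A flat grey plate 144 x 194 mm, 8 mm thick; its outer face lies 11 mm beyond the hinge axis (79 mm above the worktop when shut). Its stiff hinge (0.3 N m) holds it where it is left; 3 to 5 N down at the front edge shuts it
- cover_edge (a point): middle of the cover's front edge, on its outer face, 140 mm from the hinge axis; x and y axes lie in the cover, z is its outward normal
- stud_grip (a point): centre of the stud's grip bar: a black bar 32 mm long (this point's x), 10 mm thick (y), 21 mm tall (z, outward along the stud's axis), on a black disc of 34 mm diameter, 5 mm thick, whose upper face lies 10.5 mm below this point and whose underside, with the stud out, stands 15 mm off the cover. Grip the bar's long faces; fingertips may push on the disc
- stud_closed (a point): where the centre of the grip bar is when the cover is shut and the stud stands fully out: 109.5 mm above the worktop, on the stud's axis; fixed to the box, axes as the box
- stud_press (a joint): how far the stud is pushed in (m): 0 out, 0.015 at its stop. A spring pushes it out with 4 N at 0 and 13 N at 0.015. Kept in past the slot (0.012 or deeper) it turns clockwise 1.4 to 1.7 rad from the slot to a stop; let go there, it rises into a notch and stays locked at about 0.009. Let go part-way round it stays at about 0.0115, not locked: grip it again and turn on
- slot (a point): centre of the hidden receptacle's mouth under the stud, under a rubber seal in the box, 59.5 mm above the worktop; axes as the box. The stud's cross pin passes its slot only over about 0.25 rad, at an unknown angle 0.3 to 1.0 rad clockwise (from above) of the stud's start. Off the slot the stud stops after 2 to 3 mm, then gives 1 mm per 4 N; let go in the slot it springs out
- brown_bottle: brown reagent bottle with white cap, 52 mm diameter, 98 mm high, standing left of the box; origin at the centre of its underside; a bystander
- blue_cap: blue screw cap, 37 mm diameter, 24 mm high, lying left of the box; origin at the centre of its underside; a bystander
- small_beaker: glass beaker, 47 mm diameter, 58 mm high, standing right of the box; origin at the centre of its underside; a bystander
There are look-alikes about, which are no part of the job. What is shaped like the unit but yellow is not meant.

How it is judged:
By the outcome, as a careful person would: the job done as asked, in the order asked, and still so for the second after the job is handed in, with the robot touching nothing.
It also fails if it takes over 58 s, if anything falls off the work surface, if the arm or the gripper's body presses on something with over 40 N, if the wrist force passes 120 N, or if a joint passes its speed limit or range.

ROBOT

A 6-joint arm with a two-finger parallel gripper is mounted at the origin on a cart in front of the work surface, level with it; the furniture and walls round the work are solid. World frame = base frame: x ahead of the robot, y to its left, z up, the work surface at z = 0. Lengths are in mm, angles in degrees, forces in N, time in s.
With the tool pointing down it reaches from about 300 to 850 mm from the base axis. Payload 4.2 kg.
Tool frame: the origin (TCP) lies at the centre of the arm's flange, where the gripper is bolted on; the fingertips stand 191 mm ahead of it and the grasp point (between the pads) lies 172 mm ahead of it; y points along the fingers, x is the direction in which the jaws open and shut, and the axes are right-handed (so a half turn about y gives the same grasp; the last joint's range is limited). The gripper opens to 91 mm and grips with 3 to 60 N. Pads are 32 mm wide; open, the fingers measure 118 mm over their backs; the gripper's body (76 mm by 178 mm) begins 60 mm behind the grasp point.
Start: joints at [-66.005, 18.312, 89.639, -0, 72.044, -1.146], TCP at [244.289, -520.525, 404.776] pointing down, gripper open.
Joint ranges: [-177.97, 177.97], [-48.28, 115.42], [12.27, 149.76], [-77.06, 257.06], [2.81, 150.46], [-146.56, 146.56]. Speed limits (degrees/s): [147.25, 147.25, 180, 180, 180, 180].

INTERFACE

Orientations are given as [roll, pitch, yaw] about the fixed x, y, z axes, in that order (R = Rz(yaw) Ry(pitch) Rx(roll)).
In Python, from workcell import env gives the robot as it stands.
- The arm moves only by the tool carry_out, never from a script. Its argument "increments" is a list of rows, each a list of 3 entries, a list of its own where there are three numbers: the turn, a rotation vector about the tool's x, y, z in rad, then the shift along the tool's x, y, z in mm, then the closure, from 0 (fully open) to 1 (shut). In form: [[[wx, wy, wz], [dx, dy, dz], claw], ...]. A call has 1 to 10 rows; each row is the pose to reach, as a shift and turn from the pose commanded when the call began, along the tool's axes at that moment; what a row does not reach only later rows make up. A row lasts 1/12 s, in which the tool goes at most 41.7 mm and 7.16 degrees, less where a joint would pass 70% of its speed; a pose out of reach is approached as far as the arm can. A call with a gripper value outside its range is refused whole. The fingers move at their own pace and stop on an object; "force" is the grip in N (left out, the last holds). Time passes only in rows, so rows that repeat a pose let the fingers close. It gives the time, the measured TCP pose, the force and the opening at its end, in the units of the state.
- env.state(): the state, without advancing time (a new reading comes with each control period).
- env.grab_frame(name): name is "scene" or "top" or "wrist"; returns a dict with "frame" (480x640x3 uint8, blue, green, red), "z_map" (480x640 float32, mm along the optical axis (not along the pixel's ray), 0 where there is no reading), "camera_matrix" (3x3 intrinsics, pixels), "rvec" (rotation vector, rad) and "tvec" (3), from world to camera coordinates, as OpenCV has them; the wrist camera has in their place "hand_eye" (4x4, takes a point from camera to tool coordinates, whose origin is the TCP and whose axes are the tool frame's). Camera axes: x right, y down, z forward; pixel columns grow to the right and rows downward; lengths in mm; the calibration is good to about 2 mm. A picture is of the moment at which its call begins: read the wrist's pose just before it.
- env.job_done(): hands the job in, once; it reports no verdict.
The state is a dict: "time_s": time; "qpos": joint angles; "qvel": joint speeds; "effort": joint torques, N m; "ee_pos": TCP position; "ee_rot": TCP orientation; "force": force on the tool from outside, world axes, zero at the start; "torque": the same for the moment, N m; "gripper_width": finger opening in mm.
Only numpy, scipy, OpenCV 4.12 (cv2) and the standard library are available. Lean on these libraries where they do the work, as an engineer would, in place of code of your own. Each camera call takes 0.05 s, during which the arm holds its last target. There are 200 camera calls.

## Working session

There is one attempt and no reset: what is moved stays moved. The work goes in short steps, Python scripts to look and compute and a tool call to move; the robot and the scene stay as the last step left them, time stands still between calls to the robot, and variables do not carry over. Pictures are saved under pics/ and viewed, about 8 in all and at most 12, crops included, and the job is handed in when it is done.

Besides the shell and the picture viewer there is one more tool, called after "Call:" in YAML: its name, and indented under it one key for each argument. carry_out: Moves the arm, as the interface text tells. Its arguments: {"type":"object","properties":{"increments":{"type":"array","items":{"type":"array"}},"force":{"type":"number"}},"required":["increments"]}

```bash
mkdir -p pics
cat > h.py <<'E'
import numpy as np,cv2
from scipy.spatial.transform import Rotation as R
from workcell import env
def snap(n):
    s=env.state(); f=env.grab_frame(n)
    if 'hand_eye' in f and f['hand_eye'] is not None:
        T=np.eye(4);T[:3,:3]=R.from_euler('xyz',s['ee_rot'],degrees=True).as_matrix();T[:3,3]=s['ee_pos']
        M=T@np.array(f['hand_eye'])
    else:
        W=np.eye(4);W[:3,:3]=cv2.Rodrigues(np.array(f['rvec'],float))[0];W[:3,3]=np.ravel(f['tvec']);M=np.linalg.inv(W)
    K=np.array(f['camera_matrix']);z=f['z_map'].astype(float)
    v,u=np.mgrid[:480,:640]
    P=np.stack([(u-K[0,2])/K[0,0]*z,(v-K[1,2])/K[1,1]*z,z],-1)@M[:3,:3].T+M[:3,3]
    P[z==0]=np.nan
    return f['frame'],P,M,K
E
python3 - <<'E'
from h import *
s=env.state();print(s)
for n in('top','scene'):
    f,P,M,K=snap(n);cv2.imwrite(f'pics/{n}0.png',f);np.savez(f'{n}0.npz',f=f,P=P,M=M,K=K)
E
```

```text
{'time_s': 0.0, 'qpos': array([-6.60051918e+01,  1.83530704e+01,  8.97067562e+01, -1.52488970e-03,
        7.20449317e+01, -1.14754386e+00]), 'qvel': array([ 0.01376819,  0.01311941,  0.02901772, -0.09274979,  0.07021412,
        0.02114309]), 'effort': array([ 3.43945776e-04, -4.12458909e+01, -2.31972939e+01,  7.25466921e-02,
        4.58172010e-02, -1.67123826e-04]), 'ee_pos': array([ 244.21486265, -520.3787935 ,  403.90327669]), 'ee_rot': array([-89.99935147,   0.1047664 , -64.85717592]), 'force': array([-0.14837824, -0.75473051, -0.96910315]), 'torque': array([ 0.01746363, -0.02439416,  0.01294388]), 'gripper_width': 91.08588142747138}
```

View pics/top0.png

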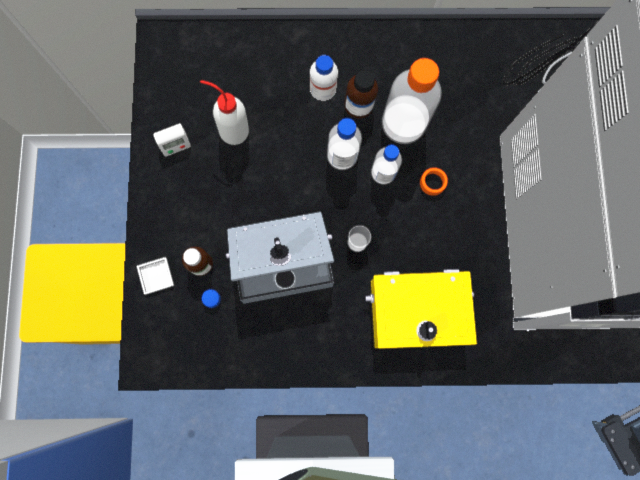

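View pics/scene0.png

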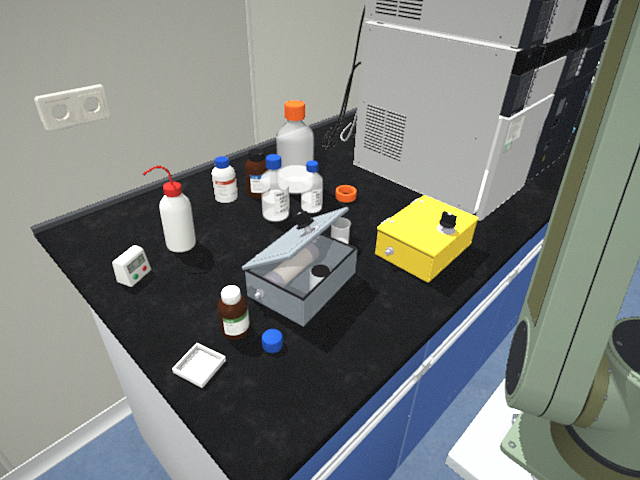

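Top view: the grey box is at about (282,258), with its cover partly open (hinge towards image top, stud at ~(280,250)). The bottle is at (197,260), the cap at (211,298) and the beaker at (359,239). The yellow unit is the decoy. I'll fit the cover plane and the box next.

Run:
```python
from h import *
for n in('top','scene'):
    d=np.load(n+'0.npz');P=d['P'];f=d['f'].astype(int)
    if n=='top': c=P[270,245];C0=P[232,300]; print('pts',P[270,245],P[232,300],P[225,235],P[218,318],P[285,285],'bottle',P[258,193],'cap',P[298,211],'beaker',P[239,359],'stud',P[245,279], 'rim',P[293,245],P[288,325])
    xy=np.linalg.norm(P[...,:2]-C0[:2],axis=-1)
    sat=f.max(-1)-f.min(-1)
    m=(xy<170)&(P[...,2]>60)&(P[...,2]<260)&(sat<45)&(f.mean(-1)>70)
    Q=P[m]
    rng=np.random.default_rng(0);best=None
    for _ in range(600):
        a=Q[rng.choice(len(Q),3,False)];nn=np.cross(a[1]-a[0],a[2]-a[0]);L=np.linalg.norm(nn)
        if L<500: continue
        nn/=L
        if nn[2]<0: nn=-nn
        if nn[2]<.3: continue
        i=abs((Q-a[0])@nn)<2.5
        if best is None or i.sum()>best.sum(): best=i
    I=Q[best];c=I.mean(0);nn=np.linalg.svd(I-c,full_matrices=False)[2][2];nn*=np.sign(nn[2])
    print(n,len(Q),len(I),c,nn,'angle',np.degrees(np.arccos(nn[2])),'yaw back dir',np.degrees(np.arctan2(-nn[1],-nn[0])))
    u=-nn*nn[2]+[0,0,1];u/=np.linalg.norm(u) # uphill = towards front
    w=np.cross(nn,u)
    q=np.stack([(I-c)@u,(I-c)@w],-1).astype(np.float32)
    print('pct u',np.percentile(q[:,0],[0.3,2,50,98,99.7]),'w',np.percentile(q[:,1],[.3,2,98,99.7]))
    r=cv2.minAreaRect(q);print('rect',r); 
    for b in cv2.boxPoints(r): print(c+b[0]*u+b[1]*w)
    # stud cluster: beyond plane
    h=(P-c)@nn; uu=(P-c)@u; ww=(P-c)@w
    s=(h>22)&(h<60)&(abs(uu)<80)&(abs(ww)<60)
    print('stud px',s.sum(),'mean',np.nanmean(P[s],0),'h',np.percentile(h[s],[5,50,95]),'u,w',np.median(uu[s]),np.median(ww[s]))
    # rim front
    m2=(xy<260)&(abs(P[...,2]-68)<4)&(sat<45)
    E=P[m2];print('rim n',len(E),E.min(0) if len(E) else '')
```

```text
pts [509.52733015 125.30063556 152.13011943] [590.74231342  22.59644161 107.04741863] [631.32944336 163.83995525   0.87635228] [622.6332443  -13.68016223  91.07491175] [492.02144044  54.37943443  60.34781772] bottle [542.9433923  233.1173484   98.21582707] cap [471.20384701 207.98704118  28.08984373] beaker [ 596.73107905 -103.21981069    3.25321414] stud [550.86165897  60.59138919 179.27530603] rim [482.66781189 140.14443836   9.70727197] [492.22894276 -28.19696129  -0.99049086]
top 5279 4270 [562.07691642  65.13452371 122.69358728] [0.57112556 0.09924599 0.81484099] angle 35.42835809035547 yaw back dir -170.14200255389724
pct u [-7.59613284e+01 -7.27126514e+01  5.00070024e-02  6.55125340e+01
  6.76541175e+01] w [-95.65573103 -92.2340686   92.80944473  96.04227502]
rect ((-4.049278259277344, 0.11806488037109375), (147.50509643554688, 193.27976989746094), 0.11029161512851715)
[641.22752203 -19.1749754   77.48531343]
[607.83806482 171.19878814  77.70098799]
[489.46833951 150.34117986 163.2072531 ]
[522.85779672 -40.03258368 162.99157854]
stud px 106 mean [548.97794092  62.47566565 176
[... 190 characters left out ...]
128.27002134] [0.56299229 0.10556278 0.81969273] angle 34.94595286100804 yaw back dir -169.38017465004637
pct u [-85.26134047 -81.80895935   6.10712957  56.09772171  56.94252814] w [-75.7694272  -74.77916138 111.04735229 115.62150926]
rect ((-15.007640838623047, 21.095909118652344), (193.8973846435547, 145.76516723632812), 89.59961700439453)
[608.81027383 174.89321659  77.53915578]
[491.18931208 153.87527631 161.03191358]
[525.8304552  -36.9009807  161.80802925]
[643.45141695 -15.88304042  78.31527145]
stud px 162 mean [549.04337195  68.06547373 171.43209636] h [22.97253084 32.07344161 40.72893611] u,w 30.55824488856368 17.808938409153598
rim n 901 [ 463.93091848 -177.80035166   64.00564308]
```

```bash
cat >> h.py <<'E'
def plan(x,y,z,yaw):
    s=env.state();r=R.from_euler('xyz',s['ee_rot'],degrees=True)
    t=R.from_euler('xyz',[-90,0,yaw],degrees=True)
    print('t',round(s['time_s'],2),'pos',s['ee_pos'].round(1),'rot',s['ee_rot'].round(2),'q',s['qpos'].round(1),'F',s['force'].round(1),'w',round(s['gripper_width'],1))
    print('shift',r.inv().apply(np.array([x,y,z])-s['ee_pos']).round(1),'turn',(r.inv()*t).as_rotvec().round(3))
E
python3 -c "
from h import *
plan(503,56,420,99.9)"
```

```text
t 0.1 pos [ 244.2 -520.4  404. ] rot [-90.     0.09 -64.86] q [-66.   18.3  89.7  -0.   72.   -1.1] F [ 0.5 -0.5  0.3] w 91.2
shift [-411.9  -15.3  479.1] turn [-2.000e-03 -2.876e+00 -0.000e+00]
```

Call:
carry_out:
  increments:
    - [[0,-0.12,0],[-25,-10,25],0]
    - [[0,-0.24,0],[-50,-16,56],0]
    - [[0,-0.36,0],[-75,-16,85],0]
    - [[0,-0.48,0],[-100,-16,114],0]
    - [[0,-0.6,0],[-124,-16,143],0]
    - [[0,-0.72,0],[-149,-16,172],0]
    - [[0,-0.84,0],[-174,-16,200],0]
    - [[0,-0.96,0],[-199,-16,229],0]
    - [[0,-1.08,0],[-224,-16,258],0]
    - [[0,-1.2,0],[-250,-16,287],0]

```text
time_s: 0.93
ee_pos: [398.1, -170.5, 420.6]
ee_rot: [-90.0, 0.0, 4.2]
force: [-0.2, -0.2, -0.1]
gripper_width: 91.1
```

```bash
python3 -c "
from h import *
plan(503,56,420,99.9)"
```

```text
t 0.93 pos [ 398.1 -170.5  420.6] rot [-90.     0.     4.21] q [-24.7   4.7 105.   -0.   70.3 -28.9] F [-0.2 -0.2 -0.1] w 91.1
shift [121.3   0.6 218.2] turn [-0.   -1.67 -0.  ]
```

Call:
carry_out:
  increments:
    - [[0,-0.12,0],[12,0,22],0]
    - [[0,-0.24,0],[24,0,44],0]
    - [[0,-0.36,0],[36,0,65],0]
    - [[0,-0.48,0],[48,0,87],0]
    - [[0,-0.6,0],[60,0,109],0]
    - [[0,-0.72,0],[73,0,131],0]
    - [[0,-0.84,0],[85,0,153],0]
    - [[0,-0.96,0],[97,0,175],0]
    - [[0,-1.08,0],[109,0,197],0]
    - [[0,-1.2,0],[121,0,218],0]

```text
time_s: 1.77
ee_pos: [504.0, 54.8, 420.4]
ee_rot: [-90.0, 0.0, 73.0]
force: [0.5, 0.2, 0.7]
gripper_width: 91.3
```

Call:
carry_out:
  increments:
    - [[0,-0.12,0],[0,0,0],0]
    - [[0,-0.24,0],[0,0,0],0]
    - [[0,-0.36,0],[0,0,0],0]
    - [[0,-0.46,0],[0,0,0],0]
    - [[0,-0.46,0],[0,0,0],0]
    - [[0,-0.46,0],[0,0,0],0]

```text
time_s: 2.27
ee_pos: [503.7, 53.4, 420.4]
ee_rot: [-90.0, -0.0, 98.9]
force: [0.0, -0.4, 0.1]
gripper_width: 91.1
```

Run:
```python
from h import *
plan(503,56,300,99.9)
f,P,M,K=snap('wrist');cv2.imwrite('pics/w1.png',f);np.savez('w1.npz',f=f,P=P,M=M,K=K)
```

```text
t 2.27 pos [503.7  53.4 420.4] rot [-89.96  -0.    98.85] q [  4.8  11.5  96.7  -0.   71.7 -94.1] F [ 0.  -0.4  0.1] w 91.1
shift [  2.6 120.4   0.2] turn [-0.001 -0.018  0.   ]
```

View pics/w1.png

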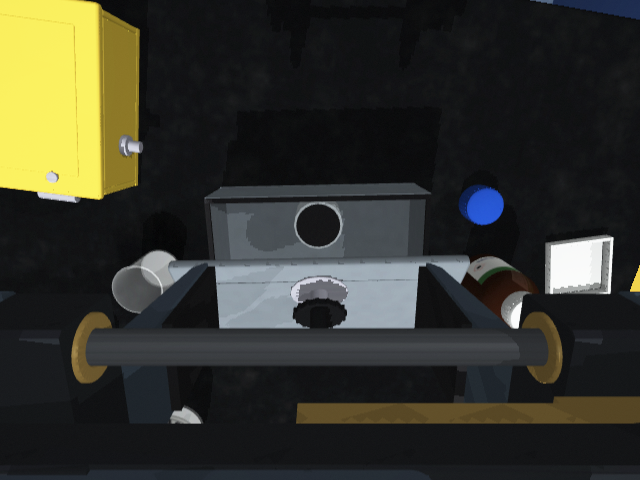

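Wrist view: the receptacle seal is the black disc at (318,225) and the box's front rim is at rows 185–195. The stud, on the open cover, is at (320,312). The seal gives me the stud axis, so I'll measure that.

```bash
python3 - <<'E'
from h import *
d=np.load('w1.npz');P=d['P'];f=d['f'];M=d['M'];K=d['K']
def hit(u,v,z):
    r=M[:3,:3]@np.array([(u-K[0,2])/K[0,0],(v-K[1,2])/K[1,1],1]);return M[:3,3]+r*(z-M[2,3])/r[2]
print('seal depth z',P[225,318],P[205,318])
g=f.max(-1);m=np.zeros_like(g);m[198:255,290:350]=(g[198:255,290:350]<45)
n,l,st,c=cv2.connectedComponentsWithStats(m);i=l[225,318];print(st[i],c[i])
print('axis',hit(*c[i],59.5))
for p in[(207,199),(429,193),(318,187)]:print(p,P[p[1]-1,p[0]],hit(*p,68))
for p in[(207,199),(429,193)]:print(P[p[1]-4:p[1]+5,p[0],2].round(0))
# bar
print('bar',P[305,320],P[300,300],P[300,340],P[315,320])
C=np.array([503,56.]);xb=np.array([np.cos(.174),np.sin(.174)])
E
python3 - <<'E'
import cv2
f=cv2.imread('pics/w1.png')[170:335,160:480];cv2.imwrite('pics/w1c.png',cv2.resize(f,None,fx=2.5,fy=2.5,interpolation=cv2.INTER_CUBIC))
E
```

```text
seal depth z [507.40225014  55.11044925  59.82203224] [489.90574659  52.36511388  60.52463348]
[ 297  205   43   41 1401] [317.81013562 225.04496788]
axis [507.54260506  54.96668175  59.5       ]
(207, 199) [496.80201961 -39.83345336  68.55653714] [497.75627563 -39.90116873  68.        ]
(429, 193) [463.74705073 141.60851021  66.79021064] [464.4294374  141.43408625  68.        ]
(318, 187) [479.51602002  50.87976015  18.86616411] [473.66827048  49.79383567  68.        ]
[58. 64. 67. 69. 71. 71. 70. 70. 71.]
[ 1. -2. -1. 67. 67. 71. 70. 70. 70.]
bar [533.65894224  60.13994632 165.8161386 ] [544.57817558  47.84895333 138.1176524 ] [541.03345823  75.89806871 136.28117779] [537.0266718   60.61295362 172.99452266]
```

View pics/w1c.png

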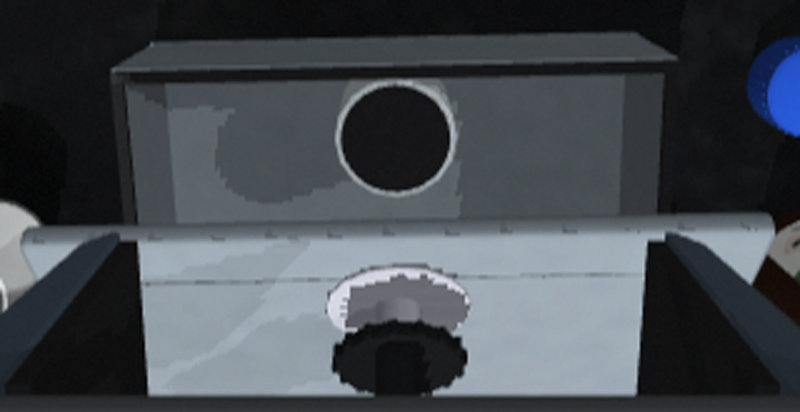

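The seal centre is at (507.5, 55) and the front rim agrees. The bar is seen end-on, so its long axis lies along box x. I'll press the cover shut with the open fingers straddling the stud.

Call:
carry_out:
  increments:
    - [[0,-0.02,0],[1,25,-3.7],0]
    - [[0,-0.02,0],[1,45,-3.7],0]
    - [[0,-0.02,0],[1,60,-3.7],0]
    - [[0,-0.02,0],[1,70,-3.7],0]
    - [[0,-0.02,0],[1,80,-3.7],0]
    - [[0,-0.02,0],[1,90,-3.7],0]
    - [[0,-0.02,0],[1,100,-3.7],0]
    - [[0,-0.02,0],[1,110,-3.7],0]
    - [[0,-0.02,0],[1,118,-3.7],0]
    - [[0,-0.02,0],[1,126,-3.7],0]

```text
time_s: 3.15
ee_pos: [507.4, 55.0, 294.0]
ee_rot: [-90.0, 0.0, 100.1]
force: [0.4, -0.5, 1.4]
gripper_width: 91.0
```

Call:
carry_out:
  increments:
    - [[0,0,0],[0,8,0],0]
    - [[0,0,0],[0,14,0],0]
    - [[0,0,0],[0,19,0],0]
    - [[0,0,0],[0,22,0],0]
    - [[0,0,0],[0,24,0],0]
    - [[0,0,0],[0,25,0],0]

```text
time_s: 3.65
ee_pos: [507.3, 55.0, 270.0]
ee_rot: [-90.0, 0.0, 100.2]
force: [-3.7, -0.7, 9.6]
gripper_width: 91.3
```

Call:
carry_out:
  increments:
    - [[0,0,0],[0,-35,0],0]
    - [[0,0,0],[0,-70,0],0]
    - [[0,0,0],[0,-100,0],0]
    - [[0,0,0],[0,-120,0],0]
    - [[0,0,0],[0,-120,0],0]

```text
time_s: 4.07
ee_pos: [508.3, 55.1, 394.9]
ee_rot: [-90.6, 0.1, 100.2]
force: [0.3, 0.1, 0.7]
gripper_width: 91.3
```

Run:
```python
from h import *
plan(507,55,400,100)
f,P,M,K=snap('wrist');np.savez('w2.npz',f=f,P=P,M=M,K=K)
m=(P[...,2]>95)&(P[...,2]<125)&(np.hypot(P[...,0]-507,P[...,1]-55)<35)
b=P[m];v,u=np.nonzero(m)
print(m.sum(),u.min(),u.max(),v.min(),v.max())
t=b[b[:,2]>115];print('top',len(t),t.mean(0),cv2.minAreaRect(t[:,:2].astype(np.float32)))
dk=b[(b[:,2]<103)];print('disc',len(dk),cv2.minEnclosingCircle(dk[:,:2].astype(np.float32)),np.median(dk[:,2]))
c=P[m].mean(0)
cv2.imwrite('pics/w2.png',f)
```

```text
t 4.07 pos [508.3  55.1 394.9] rot [-9.0630e+01  6.0000e-02  1.0015e+02] q [  4.9  12.8  98.9  -0.   67.7 -95.3] F [0.3 0.1 0.7] w 91.3
shift [ 0.1 -5.1  1.3] turn [ 0.011  0.003 -0.001]
1903 292 342 209 264
top 687 [506.26516085  54.68914322 118.87038309] ((506.8929443359375, 54.79814147949219), (31.54056739807129, 9.972914695739746), 14.546280860900879)
disc 1160 ((507.2940673828125, 54.96141815185547), 18.00702667236328) 98.14059762252177
```

View pics/w2.png

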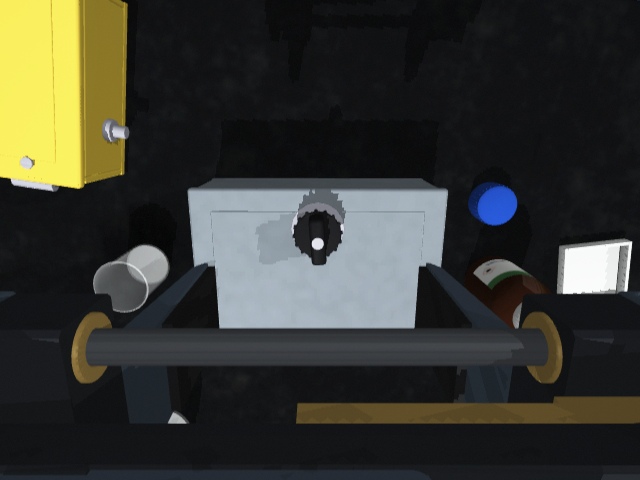

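The cover is shut. The bar centre is at (506.9, 54.8), its top is at z≈119 and its long axis is at ~14.5°. Next: settle, descend and grip.

Call:
carry_out:
  increments:
    - [[0,-0.075,0],[0,20,0],0]
    - [[0,-0.075,0],[0,50,0],0]
    - [[0,-0.075,0],[0,75,0],0]
    - [[0,-0.075,0],[0,90,0],0]
    - [[0,-0.075,0],[0,97,0],0.3]
    - [[0,-0.075,0],[0,98,0],0.6]
    - [[0,-0.075,0],[0,98,0],0.6]
  force: 40

```text
time_s: 4.7
ee_pos: [507.3, 55.0, 291.3]
ee_rot: [-89.9, -0.0, 104.4]
force: [-0.1, 0.2, -0.5]
gripper_width: 74.1
```

```bash
python3 -c "
from h import *
plan(507,55,291,104.5)"
```

```text
t 4.7 pos [507.3  55.  291.3] rot [-8.9950e+01 -1.0000e-02  1.0445e+02] q [  4.9  18.5 107.5  -0.   54.1 -99.5] F [-0.1  0.2 -0.5] w 74.1
shift [0.1 0.3 0.3] turn [-0.001 -0.001  0.   ]
```

Now close, and then check.

Call:
carry_out:
  increments:
    - [[0,0,0],[0,0,0],1]
    - [[0,0,0],[0,0,0],1]
    - [[0,0,0],[0,0,0],1]
    - [[0,0,0],[0,0,0],1]
    - [[0,0,0],[0,0,0],1]
    - [[0,0,0],[0,0,0],1]
    - [[0,0,0],[0,0,0],1]
    - [[0,0,0],[0,0,0],1]
  force: 40

```text
time_s: 5.37
ee_pos: [507.3, 55.0, 291.8]
ee_rot: [-90.0, 0.0, 104.5]
force: [-0.8, -0.9, -0.1]
gripper_width: 20.6
```

Call:
carry_out:
  increments:
    - [[0,0,0],[0,0,0],1]
    - [[0,0,0],[0,0,0],1]
    - [[0,0,0],[0,0,0],1]

```text
time_s: 5.62
ee_pos: [507.3, 55.0, 291.7]
ee_rot: [-90.0, 0.0, 104.5]
force: [1.3, 0.5, 0.9]
gripper_width: 9.7
```

Call:
carry_out:
  increments:
    - [[0,0.1,0],[0,0,0],1]
    - [[0,0.2,0],[0,0,0],1]
    - [[0,0.3,0],[0,0,0],1]
    - [[0,0.3,0],[0,3,0],1]
    - [[0,0.3,0],[0,5.5,0],1]
    - [[0,0.3,0],[0,5.5,0],1]
    - [[0,0.3,0],[0,5.5,0],1]

```text
time_s: 6.2
ee_pos: [507.3, 55.2, 287.4]
ee_rot: [-90.0, -0.0, 87.4]
force: [-4.1, 2.7, 9.8]
gripper_width: 9.5
```

Call:
carry_out:
  increments:
    - [[0,0,0],[0,-4,0],1]
    - [[0,0.1,0],[0,-4,0],1]
    - [[0,0.1,0],[0,-2,0],1]
    - [[0,0.1,0],[0,0,0],1]
    - [[0,0.1,0],[0,0,0],1]
    - [[0,0.1,0],[0,0,0],1]

```text
time_s: 6.7
ee_pos: [507.3, 55.3, 287.2]
ee_rot: [-90.0, -0.1, 81.8]
force: [-3.4, 2.9, 11.7]
gripper_width: 9.8
```

Call:
carry_out:
  increments:
    - [[0,0,0],[0,-4,0],1]
    - [[0,0.1,0],[0,-4,0],1]
    - [[0,0.1,0],[0,-2,0],1]
    - [[0,0.1,0],[0,0,0],1]
    - [[0,0.1,0],[0,0,0],1]
    - [[0,0.1,0],[0,0,0],1]

```text
time_s: 7.2
ee_pos: [507.3, 55.4, 287.0]
ee_rot: [-90.0, -0.1, 76.1]
force: [-3.9, 3.7, 12.3]
gripper_width: 9.6
```

Call:
carry_out:
  increments:
    - [[0,0,0],[0,-4,0],1]
    - [[0,0.1,0],[0,-4,0],1]
    - [[0,0.1,0],[0,-2,0],1]
    - [[0,0.1,0],[0,0,0],1]
    - [[0,0.1,0],[0,0,0],1]
    - [[0,0.1,0],[0,0,0],1]

```text
time_s: 7.7
ee_pos: [507.3, 55.5, 286.7]
ee_rot: [-90.0, -0.1, 70.4]
force: [-2.6, 4.7, 10.8]
gripper_width: 9.3
```

Call:
carry_out:
  increments:
    - [[0,0,0],[0,2,0],1]
    - [[0,0,0],[0,3,0],1]
    - [[0,0,0],[0,3,0],1]
    - [[0,0,0],[0,3,0],1]
  force: 60

```text
time_s: 8.03
ee_pos: [507.3, 55.4, 284.8]
ee_rot: [-90.0, -0.1, 70.4]
force: [-5.0, 4.9, 17.7]
gripper_width: 9.5
```

Call:
carry_out:
  increments:
    - [[0,0,0],[0,-4,0],1]
    - [[0,0,0],[0,-7,0],1]
    - [[0,0.1,0],[0,-7,0],1]
    - [[0,0.1,0],[0,-4,0],1]
    - [[0,0.1,0],[0,-2,0],1]
    - [[0,0.1,0],[0,0,0],1]
    - [[0,0.1,0],[0,0,0],1]
    - [[0,0.1,0],[0,0,0],1]

```text
time_s: 8.7
ee_pos: [507.4, 55.5, 283.3]
ee_rot: [-90.0, -0.1, 64.7]
force: [-1.7, 5.0, 8.6]
gripper_width: 9.6
```

Call:
carry_out:
  increments:
    - [[0,0,0],[0,-4,0],1]
    - [[0,0,0],[0,-7,0],1]
    - [[0,0.1,0],[0,-7,0],1]
    - [[0,0.1,0],[0,-4,0],1]
    - [[0,0.1,0],[0,-2,0],1]
    - [[0,0.1,0],[0,0,0],1]
    - [[0,0.1,0],[0,0,0],1]
    - [[0,0.1,0],[0,0,0],1]

```text
time_s: 9.37
ee_pos: [507.5, 55.6, 283.3]
ee_rot: [-90.0, -0.1, 58.9]
force: [-2.1, 5.2, 9.5]
gripper_width: 9.3
```

At 0.7 and 0.8 rad the stud goes in 8 mm at the spring force alone, so the slot is found. I'll press to about 14 mm.

Call:
carry_out:
  increments:
    - [[0,-0.03,0],[0,2,0],1]
    - [[0,-0.03,0],[0,4,0],1]
    - [[0,-0.03,0],[0,5.5,0],1]
    - [[0,-0.03,0],[0,6,0],1]
    - [[0,-0.03,0],[0,6,0],1]
    - [[0,-0.03,0],[0,6,0],1]

```text
time_s: 9.87
ee_pos: [507.4, 55.6, 277.8]
ee_rot: [-90.0, -0.1, 60.7]
force: [-2.9, 5.1, 11.7]
gripper_width: 9.7
```

Call:
carry_out:
  increments:
    - [[0,0.1,0],[0,0.3,0],1]
    - [[0,0.2,0],[0,0.3,0],1]
    - [[0,0.3,0],[0,0.3,0],1]
    - [[0,0.4,0],[0,0.3,0],1]
    - [[0,0.5,0],[0,0.3,0],1]
    - [[0,0.6,0],[0,0.3,0],1]
    - [[0,0.7,0],[0,0.3,0],1]
    - [[0,0.8,0],[0,0.3,0],1]
    - [[0,0.9,0],[0,0.3,0],1]
    - [[0,0.9,0],[0,0.3,0],1]

```text
time_s: 10.7
ee_pos: [508.0, 56.0, 278.0]
ee_rot: [-89.9, -0.2, 8.9]
force: [-1.7, 8.3, 11.5]
gripper_width: 9.5
```

```bash
python3 -c "
from h import *
plan(507,55,291,104.5);print(env.state()['torque'])"
```

```text
t 10.7 pos [508.  56. 278.] rot [-89.86  -0.22   8.86] q [  5.   19.4 108.4   0.2  52.   -4. ] F [-1.7  8.3 11.5] w 9.5
shift [ -1.1 -13.1  -0.8] turn [ 1.000e-03 -1.669e+00  5.000e-03]
[ 1.51037699  0.28612524 -0.00625628]
```

Call:
carry_out:
  increments:
    - [[0,0.1,0],[0,0,0.5],1]
    - [[0,0.2,0],[0,0,0.5],1]
    - [[0,0.3,0],[0,0,0.5],1]
    - [[0,0.4,0],[0,0,0.5],1]
    - [[0,0.45,0],[0,0,0.5],1]
    - [[0,0.45,0],[0,0,0.5],1]

```text
time_s: 11.2
ee_pos: [508.4, 56.2, 278.2]
ee_rot: [-89.8, -0.2, -16.8]
force: [-1.4, 5.2, 11.7]
gripper_width: 9.2
```

```bash
python3 -c "
from h import *
plan(507,55,291,104.5);print(env.state()['torque'])"
```

```text
t 11.2 pos [508.4  56.2 278.2] rot [-89.8   -0.24 -16.81] q [5.000e+00 1.940e+01 1.084e+02 1.000e-01 5.190e+01 2.170e+01] F [-1.4  5.2 11.7] w 9.2
shift [ -0.9 -12.9  -1.5] turn [ 2.000e-03 -2.117e+00  6.000e-03]
[1.13796123 0.06254042 0.01386002]
```

Call:
carry_out:
  increments:
    - [[0,0.05,0],[0,0,0],1]
    - [[0,0.1,0],[0,0,0],1]
    - [[0,0.1,0],[0,0,0],1]

```text
time_s: 11.45
ee_pos: [508.4, 56.2, 278.2]
ee_rot: [-89.8, -0.2, -22.5]
force: [-0.3, 5.7, 12.7]
gripper_width: 9.6
```

```bash
python3 -c "
from h import *
plan(507,55,291,104.5);print(env.state()['torque'])"
```

```text
t 11.45 pos [508.4  56.2 278.2] rot [-89.77  -0.24 -22.53] q [5.000e+00 1.940e+01 1.084e+02 1.000e-01 5.190e+01 2.740e+01] F [-0.3  5.7 12.7] w 9.6
shift [ -0.8 -12.8  -1.6] turn [ 2.000e-03 -2.217e+00  7.000e-03]
[ 1.16795099  0.04502411 -0.05301547]
```

Call:
carry_out:
  increments:
    - [[0,0.04,0],[0,0.4,0],1]
    - [[0,0.08,0],[0,0.4,0],1]
    - [[0,0.08,0],[0,0.4,0],1]

```text
time_s: 11.7
ee_pos: [508.5, 56.1, 277.8]
ee_rot: [-89.8, -0.2, -27.1]
force: [-0.3, 4.1, 10.9]
gripper_width: 9.8
```

```bash
python3 -c "
from h import *
plan(507,55,291,104.5);print(env.state()['torque'])"
```

```text
t 11.7 pos [508.5  56.1 277.8] rot [-89.75  -0.23 -27.09] q [5.000e+00 1.940e+01 1.084e+02 1.000e-01 5.180e+01 3.200e+01] F [-0.3  4.1 10.9] w 9.8
shift [ -0.8 -13.2  -1.6] turn [ 2.000e-03 -2.297e+00  7.000e-03]
[ 1.03235665  0.04820556 -0.02014078]
```

Call:
carry_out:
  increments:
    - [[0,0.04,0],[0,0,0],1]
    - [[0,0.08,0],[0,0,0],1]
    - [[0,0.08,0],[0,0,0],1]

```text
time_s: 11.95
ee_pos: [508.5, 56.1, 277.9]
ee_rot: [-89.7, -0.2, -31.7]
force: [0.7, 5.0, 11.9]
gripper_width: 9.5
```

```bash
python3 -c "
from h import *
plan(507,55,291,104.5);print(env.state()['torque'])"
```

```text
t 11.95 pos [508.5  56.1 277.9] rot [-89.74  -0.22 -31.67] q [5.000e+00 1.940e+01 1.084e+02 1.000e-01 5.180e+01 3.660e+01] F [ 0.7  5.  11.9] w 9.5
shift [ -0.7 -13.2  -1.7] turn [ 2.000e-03 -2.377e+00  7.000e-03]
[ 1.02770427 -0.0529109  -0.04063391]
```

Call:
carry_out:
  increments:
    - [[0,0.04,0],[0,0,0],1]
    - [[0,0.08,0],[0,0,0],1]
    - [[0,0.08,0],[0,0,0],1]

```text
time_s: 12.2
ee_pos: [508.6, 56.0, 277.9]
ee_rot: [-89.7, -0.2, -36.3]
force: [0.5, 4.8, 11.5]
gripper_width: 10.0
```

```bash
python3 -c "
from h import *
plan(507,55,291,104.5);print(env.state()['torque'])"
```

```text
t 12.2 pos [508.6  56.  277.9] rot [-89.72  -0.22 -36.25] q [5.000e+00 1.940e+01 1.084e+02 1.000e-01 5.180e+01 4.120e+01] F [ 0.5  4.8 11.5] w 10.0
shift [ -0.6 -13.1  -1.7] turn [ 2.000e-03 -2.457e+00  8.000e-03]
[ 0.98142147  0.01127076 -0.00211967]
```

Call:
carry_out:
  increments:
    - [[0,0.04,0],[0,0,0],1]
    - [[0,0.08,0],[0,0,0],1]
    - [[0,0.08,0],[0,0,0],1]

```text
time_s: 12.45
ee_pos: [508.6, 56.0, 277.9]
ee_rot: [-89.7, -0.2, -40.8]
force: [-0.2, 5.1, 11.3]
gripper_width: 9.5
```

```bash
python3 -c "
from h import *
plan(507,55,291,104.5);print(env.state()['torque'])"
```

```text
t 12.45 pos [508.6  56.  277.9] rot [-89.7   -0.21 -40.83] q [5.000e+00 1.940e+01 1.084e+02 1.000e-01 5.180e+01 4.580e+01] F [-0.2  5.1 11.3] w 9.5
shift [ -0.5 -13.1  -1.8] turn [ 0.003 -2.536  0.008]
[0.93989787 0.00614285 0.00301709]
```

Call:
carry_out:
  increments:
    - [[0,0.04,0],[0,0,0],1]
    - [[0,0.08,0],[0,0,0],1]
    - [[0,0.08,0],[0,0,0],1]

```text
time_s: 12.7
ee_pos: [508.7, 56.0, 277.9]
ee_rot: [-89.7, -0.2, -45.4]
force: [0.1, 4.8, 11.2]
gripper_width: 9.7
```

```bash
python3 -c "
from h import *
plan(507,55,291,104.5);print(env.state()['torque'])"
```

```text
t 12.7 pos [508.7  56.  277.9] rot [-89.69  -0.2  -45.36] q [5.000e+00 1.940e+01 1.084e+02 1.000e-01 5.180e+01 5.030e+01] F [ 0.1  4.8 11.2] w 9.7
shift [ -0.4 -13.1  -1.8] turn [ 0.003 -2.615  0.008]
[ 0.90331058 -0.05441998  0.1737908 ]
```

Call:
carry_out:
  increments:
    - [[0,0.04,0],[0,0,0],1]
    - [[0,0.08,0],[0,0,0],1]
    - [[0,0.08,0],[0,0,0],1]

```text
time_s: 12.95
ee_pos: [508.7, 56.1, 277.9]
ee_rot: [-89.7, -0.2, -49.8]
force: [0.2, 5.6, 12.1]
gripper_width: 9.9
```

Run:
```python
from h import *
plan(507,55,291,104.5);print(env.state()['torque'])
f,P,M,K=snap('wrist');cv2.imwrite('pics/w3.png',f)
```

```text
t 12.95 pos [508.7  56.1 277.9] rot [-89.69  -0.21 -49.8 ] q [  5.   19.4 108.4   0.   51.8  54.8] F [ 0.2  5.6 12.1] w 9.9
shift [ -0.3 -13.1  -1.9] turn [ 0.003 -2.693  0.008]
[ 0.99907657 -0.03557504  0.77746263]
```

View pics/w3.png

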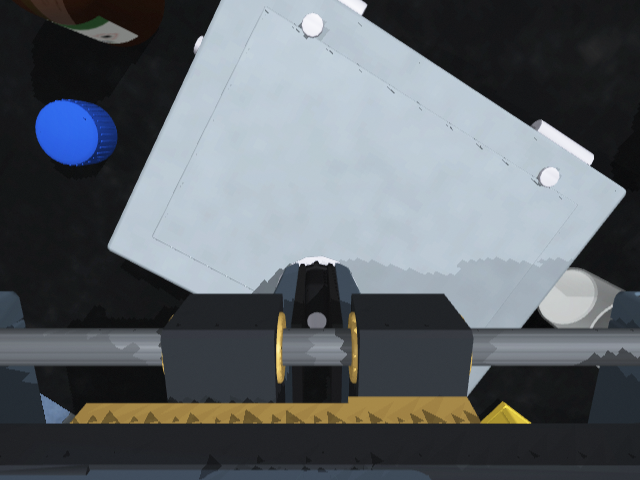

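Torque has risen to 0.78 N m, so the stop is reached. The picture shows the bar held between the pads, with the cap and beaker undisturbed. I'll ease up into the notch while still turned against the stop, then let go.

Call:
carry_out:
  increments:
    - [[0,-0.03,0],[0,-1,0],1]
    - [[0,-0.03,0],[0,-2,0],1]
    - [[0,-0.04,0],[0,-3,0],1]
    - [[0,-0.04,0],[0,-4,0],1]
    - [[0,-0.04,0],[0,-4.7,0],1]
    - [[0,-0.04,0],[0,-4.7,0],1]

```text
time_s: 13.5
ee_pos: [508.9, 56.0, 281.7]
ee_rot: [-89.7, -0.2, -47.5]
force: [1.6, 4.6, 7.6]
gripper_width: 9.4
```

```bash
python3 -c "
from h import *
plan(507,55,291,104.5);print(env.state()['torque'])"
```

```text
t 13.5 pos [508.9  56.  281.7] rot [-89.71  -0.18 -47.54] q [  5.   19.2 108.1   0.   52.4  52.5] F [1.6 4.6 7.6] w 9.4
shift [-0.5 -9.3 -2. ] turn [ 0.003 -2.654  0.008]
[ 0.97714335 -0.30255006  0.44095884]
```

Call:
carry_out:
  increments:
    - [[0,0,0],[0,0,0],0.8]
    - [[0,0,0],[0,0,0],0.6]
    - [[0,0,0],[0,0,0],0.5]
    - [[0,0,0],[0,0,0],0.5]
    - [[0,0,0],[0,0,0],0.5]
    - [[0,0,0],[0,-15,0],0.5]
    - [[0,0,0],[0,-40,0],0.5]
    - [[0,0,0],[0,-80,0],0.5]
    - [[0,0,0],[0,-115,0],0.3]
    - [[0,0,0],[0,-120,0],0]

```text
time_s: 14.33
ee_pos: [508.3, 55.4, 406.4]
ee_rot: [-89.6, -0.4, -47.8]
force: [0.9, -0.5, 0.7]
gripper_width: 55.8
```

Call:
carry_out:
  increments:
    - [[0,0,0],[0,0,0],0]
    - [[0,0,0],[0,0,0],0]
    - [[0,0,0],[0,0,0],0]

```text
time_s: 14.58
ee_pos: [506.7, 55.4, 399.0]
ee_rot: [-90.2, 0.1, -47.9]
force: [0.7, -1.1, -0.6]
gripper_width: 75.7
```

Run:
```python
from h import *
plan(507,55,400,100)
f,P,M,K=snap('wrist')
m=(P[...,2]>84)&(P[...,2]<130)&(np.hypot(P[...,0]-507,P[...,1]-55)<25)
b=P[m];zz=b[:,2];t=b[zz>zz.max()-6]
print(m.sum(),'zmax',np.percentile(zz,[50,90,99]));t=b[zz>np.percentile(zz,97)-5];print('top',t.mean(0),cv2.minAreaRect(t[:,:2].astype(np.float32)))
cv2.imwrite('pics/w4.png',f)
f,P,M,K=snap('top')
for p in[(258,193),(298,211),(239,359),(240,300)]:print(P[p].round(0))
```

```text
t 14.58 pos [506.7  55.4 399. ] rot [-90.21   0.13 -47.89] q [ 4.9 12.7 98.4 -0.  69.1 52.8] F [ 0.7 -1.1 -0.6] w 75.7
shift [ 0.5 -1.  -0. ] turn [-2.000e-03 -2.581e+00 -6.000e-03]
1760 zmax [ 90.65375923 111.32360109 112.38463736]
top [508.6382173   55.94160964 110.70247062] ((508.1724548339844, 55.51047897338867), (31.600566864013672, 9.99907398223877), 47.68244171142578)
[543. 233.  97.]
[471. 208.  27.]
[ 597. -103.    2.]
[479.  18. 571.]
```

View pics/w4.png

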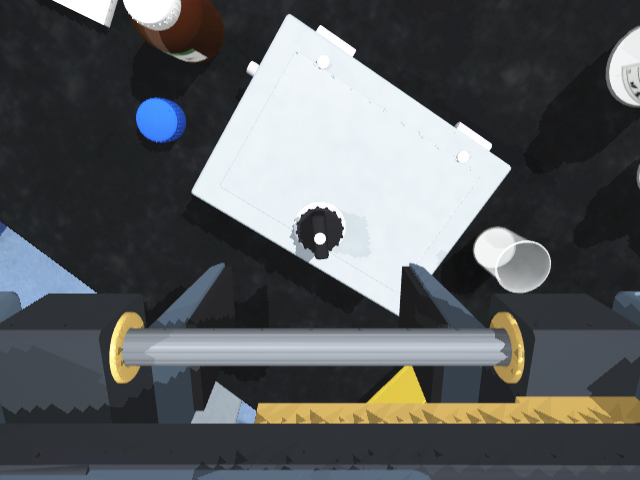

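```bash
python3 -c "
from h import *
env.job_done();print(env.state()['time_s'])"
```

```text
the job is handed in; nothing more can be done
the job is handed in; nothing more can be done
```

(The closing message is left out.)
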